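Collect the good mouldings in the sample tray

TASK

Collect the three complete grey plastic mouldings in the sample tray: the gear in the round recess, the square housing in the square recess and the link arm in the long recess, each set down (not dropped) upright and flat on the floor of its recess. Leave the three incomplete mouldings (gear with missing teeth, housing with a missing wall, link with one eye) where they are.

Things in the scene. Friction and masses are not known exactly. Their poses are not given: they have to be found in the camera images.
- gear_c (a point): Complete moulded gear wheel, grey plastic, 50 mm across the 14 teeth, 26 mm high, teeth all the way round, hub in the middle; about 40 g. Standing flat on the table. The point is its centre, 13 mm above its underside; z is the gear's axis (up). Can be gripped across the teeth at any yaw.
- housing_c (a point): Complete moulded housing: open-topped square cup, grey plastic, 44 x 44 mm outside, 26 mm high, walls 4 mm, all four walls present; about 35 g. Standing on its floor. The point is its centre, 13 mm above its underside; x and y are square to its walls, z up.
- link_c (a point): Complete moulded link arm, grey plastic, 90 mm long, 26 mm high: a 12 mm wide bar with a 22 mm round eye at each end (eye centres 34 mm either side of the middle). About 35 g. The point is the middle of the bar, 13 mm above its underside; x runs along the link, z up.
- short_gear_c (a point): Reject (look-alike): an incomplete gear of the same size, with almost half of its rim and teeth missing. Point: on the hub axis, 13 mm above the table, z up. To stay where it is.
- short_housing_c (a point): Reject (look-alike): an incomplete housing, 28 x 44 mm, one of its four walls missing and another cut short. Same height. Point: where the centre of the full 44 mm square would be, 13 mm above the table; the missing wall is on its +x side. To stay where it is.
- short_link_c (a point): Reject (look-alike): an incomplete link arm, 49 mm long, with one eye only and a blunt end. Same height and widths. Point: 18 mm from the eye's centre towards the blunt end (which is 20 mm further on along x), 13 mm above the table. To stay where it is.
- nest_round: Fixed nest in the tray: a pad 122 x 88 mm (x, y) and 10 mm thick, black with a white-floored recess 6 mm deep in its middle. Origin: centre of the pad's underside, 4 mm below the recess floor; z up. The three nests lie side by side, 92 mm apart, in any order. Recess: round, 68 mm diameter; for the gear.
- nest_square: Fixed nest in the tray: a pad 122 x 88 mm (x, y) and 10 mm thick, black with a white-floored recess 6 mm deep in its middle. Origin: centre of the pad's underside, 4 mm below the recess floor; z up. The three nests lie side by side, 92 mm apart, in any order. Recess: square, 64 x 64 mm; for the housing, at any yaw.
- nest_long: Fixed nest in the tray: a pad 122 x 88 mm (x, y) and 10 mm thick, black with a white-floored recess 6 mm deep in its middle. Origin: centre of the pad's underside, 4 mm below the recess floor; z up. The three nests lie side by side, 92 mm apart, in any order. Recess: long, 110 mm (along x) by 40 mm (along y); for the link, lying along it either way round.
- tray: Fixed aluminium sample tray, 138 x 288 mm (x, y), rim 14 mm high, level with the nests' upper faces; the nests stand in a row along its y. Origin: middle of its underside, on the table. The mouldings stand on the table beside it, centres 105 mm or more apart; a small brass bush and a steel weight (22 mm wide, up to 22 mm high) stand in the gaps, 75 mm or more from their centres.

How it is judged:
By the outcome, as a careful person would: the job done as asked, in the order asked, and still so for the second after the job is handed in, with the robot touching nothing.
It also fails if it takes over 90 s, if anything falls off the work surface, if the arm or the gripper's body presses on something with over 40 N, if the wrist force passes 120 N, or if a joint passes its speed limit or range.

ROBOT

A 6-joint arm with a two-finger parallel gripper is mounted at the origin on the work surface. World frame = base frame: x ahead of the robot, y to its left, z up, the work surface at z = 0. Lengths are in m, angles in rad, forces in N, time in s.
With the tool pointing down it reaches from about 0.225 to 0.725 m from the base axis. Payload 3.1 kg.
Tool frame: the origin (TCP) lies at the very end of the fingers, on their centre line; the grasp point (between the pads) lies 19 mm behind it; z points along the fingers, y is the direction in which the jaws open and shut (so a half turn about z gives the same grasp; the last joint's range is limited). The gripper opens to 85 mm and grips with 20 to 120 N. Pads are 22 mm wide; open, the fingers measure 114 mm over their backs; the gripper's body (76 mm by 85 mm) begins 54 mm behind the grasp point. The pads swing forward as they close: fully open they stand 13 mm farther back than shut.
Start: joints at [-1.249, 0.048, 0.099, 1.622, 0, 1.443], TCP at [0.228, -0.473, 0.199] pointing down, gripper open.
Joint ranges: [-2.91, 2.91], [-0.99, 1.94], [-1.21, 1.42], [-2.12, 2.29], [-1.49, 1.47], [-3.14, 3.14]. Speed limits (rad/s): [2.79, 2.79, 3.14, 3.14, 3.14, 3.14].

INTERFACE

Orientations are given as [roll, pitch, yaw] about the fixed x, y, z axes, in that order (R = Rz(yaw) Ry(pitch) Rx(roll)).
In Python, from bench import status, eyes, r, finder gives the robot as it stands.
- The arm moves only by the tool play_rows, never from a script. Its argument "commands" is a list of rows, each a list of 7 numbers: the shift along the tool's x, y, z in cm, then the turn, a rotation vector about the tool's x, y, z in degrees, then the finger opening in cm, from 0 to 8.54. In form: [[dx, dy, dz, wx, wy, wz, gripper], ...]. A call has 1 to 12 rows; each row is the pose to reach, as a shift and turn from the pose commanded when the call began, along the tool's axes at that moment; what a row does not reach only later rows make up. A row lasts 1/8 s, in which the tool goes at most 62.5 mm and 10.7 degrees, less where a joint would pass 70% of its speed; a pose out of reach is approached as far as the arm can. A call with a gripper value outside its range is refused whole. The fingers move at their own pace and stop on an object; "force" is the grip in N (left out, the last holds). Time passes only in rows, so rows that repeat a pose let the fingers close. It gives the time, the measured TCP pose, the force and the opening at its end, in the units of the state.
- status.get_state(): the state, without advancing time (a new reading comes with each control period).
- eyes.get_image(name): name is "side" or "top"; returns a dict with "img" (480x640x3 uint8, red, green, blue), "camera_matrix" (3x3 intrinsics, pixels), "world_from_camera" (4x4, takes a point from camera to world coordinates). Camera axes: x right, y up, looking along -z (the intrinsics and any distortion apply to the point x, -y, -z); pixel columns grow to the right and rows downward; lengths in m; the calibration is good to about 2 mm. A picture is of the moment at which its call begins. There is no depth.
- r.finish_job(): hands the job in, once; it reports no verdict.
Trained networks look in the newest picture that a camera, given by its name, has taken for a name from the list of things; names that differ only in an ending like _2 or _b are one class to them, and where a whole thing is asked for, a point or a joint stands for the part that bears it (a point fixed in the world has none). Each returns a list of dicts, best first, with "p" (0 to 1); they miss things now and then, are a little off and sometimes report something else, mostly with a low value. They report only what shows in the picture. A call takes as long as a camera call.
- finder.boxes_of(camera, label): "centre" ([column, row] in pixels, amid what is visible of it).
- finder.place_of(camera, label): "centre" ([column, row] in pixels: a listed point, or the origin of a listed thing).
The state is a dict: "clock": time; "q": joint angles; "qvel": joint speeds; "joint_torque": joint torques, N m; "position": TCP position; "tcp_rot": TCP orientation; "force": force on the tool from outside, world axes, zero at the start; "ft_torque": the same for the moment, N m; "gripper_width": finger opening in m.
Only numpy, scipy, OpenCV 4.12 (cv2) and the standard library are available. Lean on these libraries where they do the work, as an engineer would, in place of code of your own. Each camera call takes 0.05 s, during which the arm holds its last target. There are 200 camera calls.

## Working session

There is one attempt and no reset: what is moved stays moved. The work goes in short steps, Python scripts to look and compute and a tool call to move; the robot and the scene stay as the last step left them, time stands still between calls to the robot, and variables do not carry over. Pictures are saved under pics/ and viewed, about 12 in all and at most 16, crops included, and the job is handed in when it is done.

Besides the shell and the picture viewer there is one more tool, called in YAML: its name, and indented under it one key for each argument. play_rows: Moves the arm, as the interface text tells. Its arguments: {"type":"object","properties":{"commands":{"type":"array"},"force":{"type":"number"}},"required":["commands"]}

```bash
mkdir -p pics; ls
cat > h.py <<'E'
import numpy as np, cv2
from bench import status, eyes, r, finder
def snap(n,f=None):
    d=eyes.get_image(n)
    if f: cv2.imwrite(f,cv2.cvtColor(d['img'],cv2.COLOR_RGB2BGR))
    return d
def w(d,px,z):
    K=np.array(d['camera_matrix']);T=np.array(d['world_from_camera'])
    c=np.linalg.inv(K)@[px[0],px[1],1]; v=T[:3,:3]@[c[0],-c[1],-c[2]]; o=T[:3,3]
    return o+v*(z-o[2])/v[2]
def p(d,P):
    K=np.array(d['camera_matrix']);T=np.array(d['world_from_camera'])
    c=T[:3,:3].T@(np.array(P)-T[:3,3]); q=K@[c[0],-c[1],-c[2]]; return q[:2]/q[2]
E
python3 - <<'E'
from h import *
s=status.get_state();print({k:s[k] for k in('clock','q','position','tcp_rot','force','gripper_width')})
for n in('top','side'):
    d=snap(n,f'pics/{n}0.png');print(n,d['camera_matrix'],np.round(d['world_from_camera'],3),d.keys())
    for l in 'gear_c housing_c link_c short_gear_c short_housing_c short_link_c nest_round nest_square nest_long tray'.split():
        z=.013 if l.endswith('_c') else 0
        print(l,[(round(q['p'],2),np.round(q['centre']).tolist(),np.round(w(d,q['centre'],z)[:2],3).tolist()) for q in finder.place_of(n,l)[:3]])
E
```

```text
pics
{'clock': 0.0, 'q': array([-1.24879122e+00,  4.87212497e-02,  9.76199316e-02,  1.62197535e+00,
       -2.00532050e-06,  1.44295679e+00]), 'position': array([ 0.22804107, -0.4721504 ,  0.19804364]), 'tcp_rot': array([-3.13933067e+00, -2.88734755e-04,  4.49844320e-01]), 'force': array([-0.21858746, -0.5092902 , -0.32554936]), 'gripper_width': 0.08549418193910413}
top [[531.53419195   0.         319.42904586]
 [  0.         531.53419195 243.48705118]
 [  0.           0.           1.        ]] [[-0.012  0.981 -0.192  0.325]
 [-1.    -0.012  0.004 -0.035]
 [ 0.002  0.192  0.981  1.041]
 [ 0.     0.     0.     1.   ]] dict_keys(['img', 'camera_matrix', 'world_from_camera'])
gear_c [(0.8, [486.0, 215.0], [0.58, -0.373])]
housing_c [(0.78, [356.0, 212.0], [0.588, -0.114])]
link_c [(0.6, [422.0, 210.0], [0.592, -0.246])]
short_gear_c [(0.92, [499.0, 281.0], [0.448, -0.387]), (0.29, [179.0, 240.0], [0.535, 0.237])]
short_housing_c [(0.77, [364.0, 284.0], [0.444, -0.125]), (0.39, [420.0, 211.0], [0.589, -0.242])]
short_link_c [(0.55, [430.0, 287.0], [0.436, -0.253])]
nest_round [(0.61, [18
[... 313 characters left out ...]
0.           0.           1.        ]] [[ 0.991  0.053 -0.123  0.403]
 [-0.134  0.481 -0.866 -0.895]
 [ 0.013  0.875  0.484  0.54 ]
 [ 0.     0.     0.     1.   ]] dict_keys(['img', 'camera_matrix', 'world_from_camera'])
gear_c [(0.57, [395.0, 390.0], [0.585, -0.364])]
housing_c [(0.55, [360.0, 288.0], [0.587, -0.117])]
link_c [(0.96, [381.0, 333.0], [0.594, -0.243])]
short_gear_c [(0.62, [294.0, 413.0], [0.447, -0.388])]
short_housing_c [(0.65, [278.0, 294.0], [0.447, -0.117])]
short_link_c [(0.84, [284.0, 346.0], [0.445, -0.254])]
nest_round [(0.88, [310.0, 208.0], [0.544, 0.242])]
nest_square [(0.67, [309.0, 223.0], [0.532, 0.168])]
nest_long [(0.65, [307.0, 188.0], [0.55, 0.36])]
tray []
```

View pics/top0.png

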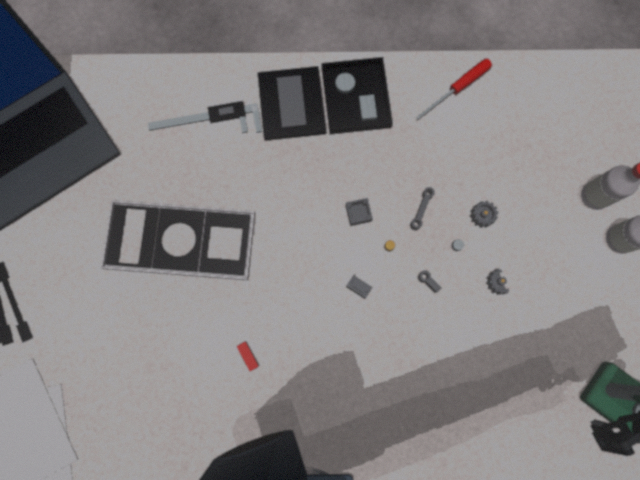

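View pics/side0.png

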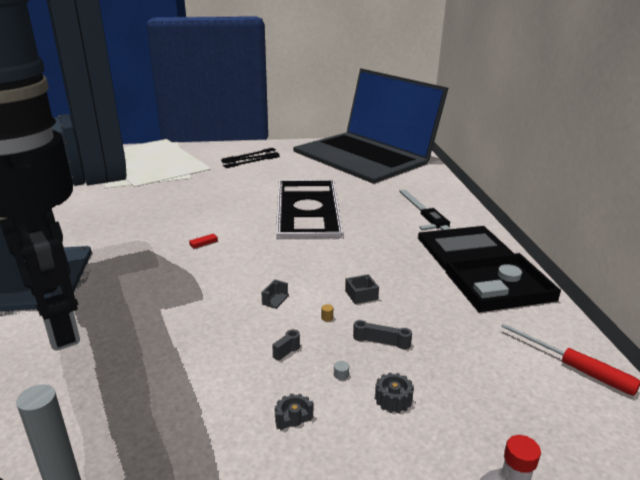

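The complete mouldings are the far row: housing (359,212), link (423,208), gear (484,213). The rejects are at rows 280–290. The nests are long (132,236), round (179,240) and square (225,244). Next I'll measure these precisely.

Run:
```python
from h import *
d=snap('top');im=d['img'];g=cv2.cvtColor(im,cv2.COLOR_RGB2GRAY)
def blob(mask,c):
    n,l,st,ce=cv2.connectedComponentsWithStats(mask.astype(np.uint8))
    i=min((i for i in range(1,n) if 60<st[i,4]<3000),key=lambda i:np.hypot(*(ce[i]-c)))
    ys,xs=np.where(l==i); return np.c_[xs,ys].astype(float),st[i]
def rep(name,mask,c,z):
    P,st=blob(mask,c); W=np.array([w(d,q,z)[:2] for q in P])*1000
    R=cv2.minAreaRect(W.astype(np.float32)); C=np.cov(W.T);e,v=np.linalg.eigh(C)
    print(name,len(P),'cent',W.mean(0).round(1),'rect',np.round(R[0],1),np.round(R[1],1),round(R[2],1),'major',round(np.degrees(np.arctan2(v[1,1],v[0,1])),1))
for n,c in dict(gear=(484,213),housing=(359,212),link=(423,208),sgear=(497,281),shousing=(359,286),slink=(429,281)).items(): rep(n,g<115,c,.013)
for n,c in dict(long=(132,236),round=(179,240),square=(225,244)).items(): rep(n,g>130,c,.006)
cv2.imwrite('pics/c.png',cv2.resize(cv2.cvtColor(im[170:310,335:525],cv2.COLOR_RGB2BGR),None,fx=4,fy=4,interpolation=cv2.INTER_CUBIC))
```

```text
gear 534 cent [ 581.6 -367. ] rect [ 581.7 -367.2] [48.7 54.6] 41.9 major 126.5
housing 551 cent [ 589.1 -117.7] rect [ 589.1 -117.6] [48.9 46.6] 11.9 major 177.5
link 363 cent [ 594.8 -244.3] rect [ 594.6 -244.6] [21.6 94.6] 66.4 major 156.2
sgear 368 cent [ 444.6 -381.9] rect [ 446.  -381.1] [49.  38.2] 6.8 major -164.2
shousing 304 cent [ 439.1 -114.4] rect [ 439.1 -114.3] [42.6 26.7] 56.4 major 57.0
slink 230 cent [ 448.7 -250.6] rect [ 448.4 -251.1] [48.6 24. ] 43.1 major -135.9
long 968 cent [547.1 332.6] rect [547.4 332.6] [ 36.6 107.7] 85.0 major 174.9
round 816 cent [539.  240.5] rect [538.7 240.2] [63.3 61.5] 1.9 major 161.5
square 947 cent [530.5 148.6] rect [530.7 148.7] [61.7 61.7] 84.9 major 151.7
```

View pics/c.png

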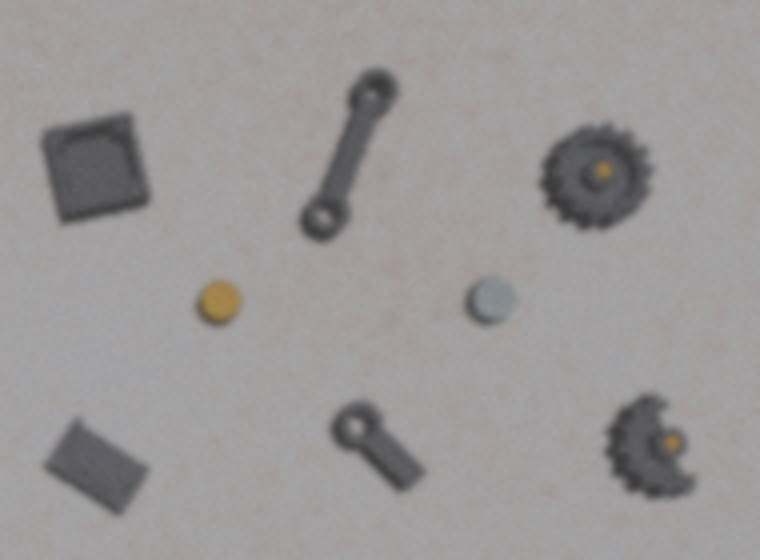

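play_rows:
  commands:
    - [36.5,5.9,6,0,0,0,8.5]
    - [36.5,5.9,6,0,0,0,8.5]
    - [36.5,5.9,6,0,0,0,8.5]
    - [36.5,5.9,6,0,0,0,8.5]
    - [36.5,5.9,6,0,0,0,8.5]
    - [36.5,5.9,6,0,0,0,8.5]
    - [36.5,5.9,6,0,0,0,8.5]
    - [36.5,5.9,6,0,0,0,8.5]
    - [36.5,5.9,6,0,0,0,8.5]
    - [36.5,5.9,6,0,0,0,8.5]
    - [36.5,5.9,6,0,0,0,8.5]
    - [36.5,5.9,6,0,0,0,8.5]
  force: 40

```text
clock: 2.65
position: [0.5823, -0.3676, 0.1397]
tcp_rot: [3.141, -0.0, 0.449]
force: [0.1, 0.4, -0.9]
gripper_width: 0.085
```

```bash
cat >> h.py <<'E'
def go(x,y,z,yawdeg):
    """rows shift (cm) and turn (deg) to target pose given in m/deg"""
    s=status.get_state();P=s['position'];a=s['tcp_rot'][2];D=np.array([x,y,z])-P
    t=(np.degrees(a)-yawdeg+90)%180-90
    print('clock',s['clock'],'pos',P.round(4),'rpy',np.round(s['tcp_rot'],3),'q',np.round(s['q'],2),'F',np.round(s['force'],1),'w',round(s['gripper_width'],4))
    print('cmd',np.round([100*(D[0]*np.cos(a)+D[1]*np.sin(a)),100*(D[0]*np.sin(a)-D[1]*np.cos(a)),-100*D[2],t],2))
E
python3 -c "
from h import *
go(.582,-.367,.004,25.8)
snap('top','pics/t1.png');d=snap('side','pics/s1.png')
im=cv2.imread('pics/s1.png')[220:440,240:480];t=cv2.imread('pics/t1.png')[130:350,400:640];cv2.imwrite('pics/m1.png',cv2.resize(np.hstack([t,im]),None,fx=1.6,fy=1.6))"
```

```text
clock 2.65 pos [ 0.5823 -0.3676  0.1397] rpy [ 3.141 -0.     0.449] q [-0.66  0.49  0.51  1.59  0.    2.03] F [ 0.1  0.4 -0.9] w 0.085
cmd [ 0.   -0.07 13.57 -0.07]
```

View pics/m1.png

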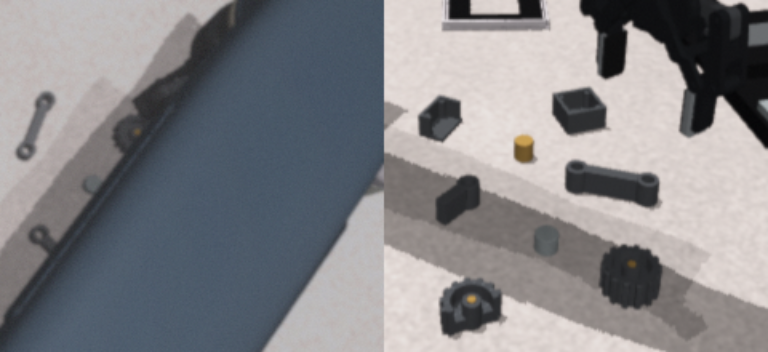

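The gripper hangs open and clear above the gear, with the gear at (630,275) in the side half. I'll descend and grip.

play_rows:
  commands:
    - [0,0,5,0,0,0,8.5]
    - [0,0,9,0,0,0,8.5]
    - [0,0,11,0,0,0,8.5]
    - [0,0,12.5,0,0,0,8.5]
    - [0,0,13.5,0,0,0,8.5]
    - [0,0,13.5,0,0,0,8.5]
    - [0,0,13.5,0,0,0,3]
    - [0,0,13.5,0,0,0,3]
    - [0,0,13.5,0,0,0,3]
    - [0,0,13.5,0,0,0,3]
    - [0,0,13.5,0,0,0,3]
    - [0,0,13.5,0,0,0,3]
  force: 40

```text
clock: 4.25
position: [0.5825, -0.3672, 0.0042]
tcp_rot: [-3.141, 0.0, 0.45]
force: [-0.3, 1.0, 0.2]
gripper_width: 0.0302
```

play_rows:
  commands:
    - [0,0,0,0,0,0,3]
    - [0,0,0,0,0,0,3]
    - [0,0,-3,0,0,0,3]
    - [0,0,-7,0,0,0,3]
    - [0,0,-12,0,0,0,3]
    - [0,0,-12,0,0,0,3]
    - [0,0,-12,0,0,0,3]

```text
clock: 5.12
position: [0.5828, -0.3674, 0.1244]
tcp_rot: [3.141, -0.0, 0.45]
force: [0.0, -0.3, -1.3]
gripper_width: 0.0295
```

```bash
python3 -c "
from h import *
go(.538,.2396,.125,25.8)
snap('side','pics/s2.png')
cv2.imwrite('pics/m2.png',cv2.resize(cv2.imread('pics/s2.png')[130:430,240:540],None,fx=2,fy=2))"
```

```text
clock 5.125 pos [ 0.5828 -0.3674  0.1244] rpy [ 3.141 -0.     0.45 ] q [-0.66  0.49  0.48  1.56  0.    2.03] F [ 0.  -0.3 -1.3] w 0.0295
cmd [ 2.236e+01 -5.661e+01 -6.000e-02 -3.000e-02]
```

View pics/m2.png

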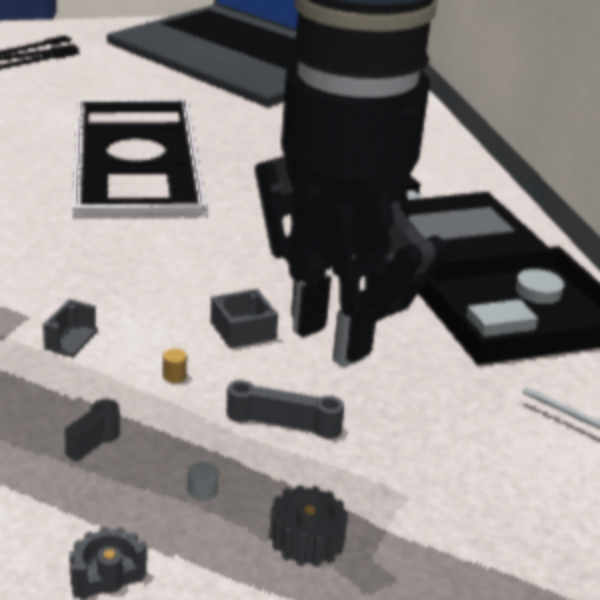

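```bash
python3 -c "
from h import *
d=snap('side');P=status.get_state()['position']
print(p(d,P),p(d,[.582,-.367,.013]),p(d,[.582,-.367,.004]))
d=snap('top');print(p(d,[.582,-.367,.013]),p(d,P))
s=status.get_state();print(s['q'])
"
```

```text
[399.92667065 326.10808342] [393.31238593 392.05857341] [392.78450419 397.05950644]
[483.38387469 213.81342603] [501.69693553 198.9384634 ]
[-6.59739064e-01  4.87236522e-01  4.73509595e-01  1.56112620e+00
  1.23830324e-05  2.03207394e+00]
```

```bash
python3 -c "
from h import *
d=snap('side')
for P in ([.228,-.473,.198],[.228,-.473,.211],[.5823,-.3676,.1397],[.5823,-.3676,.1527]):
  for s in (-1,0,1):
    o=.0425*s*np.array([np.sin(.45),-np.cos(.45),0]); print(P,s,p(d,P+o).round())
a,b=cv2.imread('pics/s1.png')[180:360,330:530],cv2.imread('pics/s2.png')[180:360,330:530]
a=cv2.resize(a,None,fx=2,fy=2);b=cv2.resize(b,None,fx=2,fy=2)
cv2.imwrite('pics/m3.png',np.hstack([a,b]))
"
```

```text
[0.228, -0.473, 0.198] -1 [ 55. 334.]
[0.228, -0.473, 0.198] 0 [ 65. 358.]
[0.228, -0.473, 0.198] 1 [ 75. 385.]
[0.228, -0.473, 0.211] -1 [ 52. 323.]
[0.228, -0.473, 0.211] 0 [ 62. 347.]
[0.228, -0.473, 0.211] 1 [ 72. 374.]
[0.5823, -0.3676, 0.1397] -1 [380. 298.]
[0.5823, -0.3676, 0.1397] 0 [402. 315.]
[0.5823, -0.3676, 0.1397] 1 [426. 333.]
[0.5823, -0.3676, 0.1527] -1 [381. 290.]
[0.5823, -0.3676, 0.1527] 0 [403. 306.]
[0.5823, -0.3676, 0.1527] 1 [427. 324.]
```

View pics/m3.png

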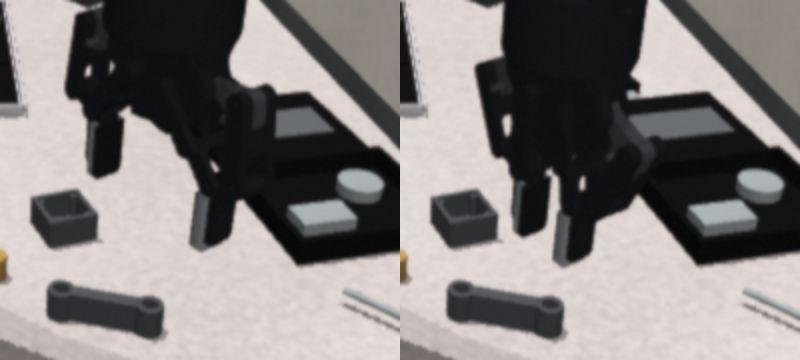

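Nothing was gripped. In the side view the fingertips sit about 20 px higher than the reported TCP projects, which puts the real tips about 30 mm above the reported z. I'll retry lower and check by eye.

play_rows:
  commands:
    - [0,0,0,0,0,0,8.5]
    - [0,0,0,0,0,0,8.5]
    - [0,0,0,0,0,0,8.5]
    - [0,0,0,0,0,0,8.5]
    - [0,0,5,0,0,0,8.5]
    - [0,0,9,0,0,0,8.5]
    - [0,0,11,0,0,0,8.5]
    - [0,0,12,0,0,0,8.5]
    - [0,0,13,0,0,0,8.5]
    - [0,0,13.5,0,0,0,8.5]
    - [0,0,13.9,0,0,0,8.5]
    - [0,0,13.9,0,0,0,8.5]

```text
clock: 6.82
position: [0.5827, -0.3673, -0.0145]
tcp_rot: [3.141, -0.0, 0.45]
force: [-0.1, 0.5, 0.8]
gripper_width: 0.0847
```

```bash
python3 -c "
from h import *
go(.582,-.367,.004,25.8)
d=snap('side','pics/s3.png')
cv2.imwrite('pics/m4.png',cv2.resize(cv2.imread('pics/s3.png')[270:450,300:500],None,fx=3,fy=3))
for z in (0,.02,.04): print(p(d,status.get_state()['position']*[1,1,0]+[0,0,z]))"
```

```text
clock 6.825 pos [ 0.5827 -0.3673 -0.0145] rpy [ 3.141 -0.     0.45 ] q [-0.66  0.52  0.25  1.3  -0.    2.03] F [-0.1  0.5  0.8] w 0.0847
cmd [-0.05 -0.06 -1.85 -0.03]
[393.22486026 399.42706708]
[394.40960135 388.28994852]
[395.62615297 376.85379617]
```

View pics/m4.png

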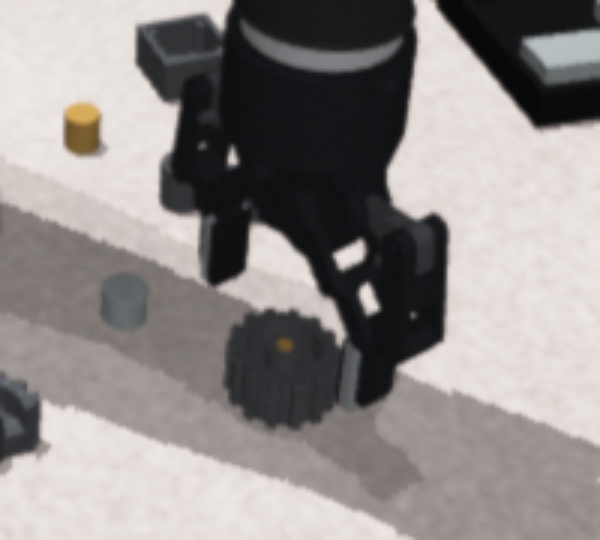

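The open tips are at about z=27 mm against a reported -14.5 mm, so the z bias is about 28 mm after allowing for the 13 mm swing. I'll go 10 mm lower and close.

play_rows:
  commands:
    - [-0.2,-0.1,0.5,0,0,0,8.5]
    - [-0.2,-0.1,1.0,0,0,0,8.5]
    - [-0.2,-0.1,1.0,0,0,0,3]
    - [-0.2,-0.1,1.0,0,0,0,3]
    - [-0.2,-0.1,1.0,0,0,0,3]
    - [-0.2,-0.1,1.0,0,0,0,3]
    - [-0.2,-0.1,1.0,0,0,0,3]
    - [-0.2,-0.1,1.0,0,0,0,3]
    - [-0.2,-0.1,1.0,0,0,0,3]

```text
clock: 8.0
position: [0.5806, -0.3673, -0.0245]
tcp_rot: [3.141, -0.0, 0.45]
force: [-0.8, -0.9, 1.5]
gripper_width: 0.0488
```

```bash
python3 -c "
from h import *
go(.582,-.367,.004,25.8)
d=snap('side','pics/s4.png')
cv2.imwrite('pics/m5.png',cv2.resize(cv2.imread('pics/s4.png')[270:450,300:500],None,fx=3,fy=3))"
```

```text
clock 8.0 pos [ 0.5806 -0.3673 -0.0245] rpy [ 3.141 -0.     0.45 ] q [-0.66  0.52  0.23  1.28  0.    2.03] F [-0.8 -0.9  1.5] w 0.0488
cmd [ 0.14  0.03 -2.85 -0.03]
```

View pics/m5.png

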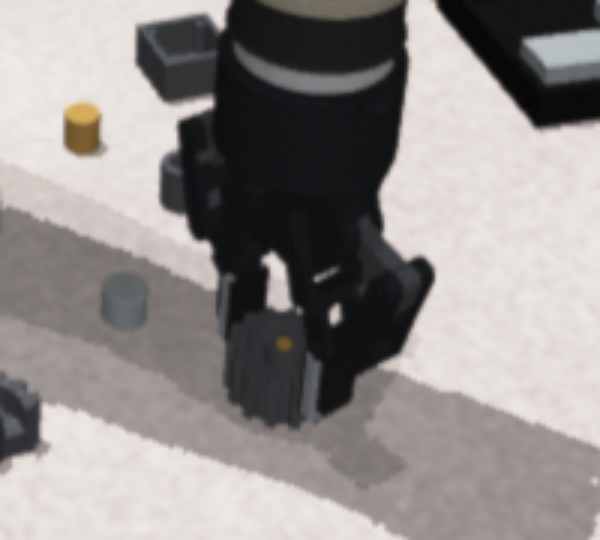

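The gear is gripped at 48.8 mm. Next I'll lift it, then carry it with a turn so the jaws lie along x.

play_rows:
  commands:
    - [0,0,-1.5,0,0,0,3]
    - [0,0,-5,0,0,0,3]
    - [0,0,-9,0,0,0,3]
    - [0,0,-12,0,0,0,3]
    - [0,0,-12,0,0,0,3]

```text
clock: 8.68
position: [0.5825, -0.3688, 0.1001]
tcp_rot: [3.134, -0.004, 0.45]
force: [-0.8, 0.3, -0.1]
gripper_width: 0.0485
```

play_rows:
  commands:
    - [1.5,-3.5,0,0,0,-5,3]
    - [3.5,-9,0,0,0,-10,3]
    - [5.5,-14,0,0,0,-16,3]
    - [7.5,-19,0,0,0,-22,3]
    - [9.5,-24,0,0,0,-28,3]
    - [11.5,-29,0,0,0,-34,3]
    - [13.5,-34,0,0,0,-40,3]
    - [15.5,-39,0,0,0,-46,3]
    - [17.5,-44,0,0,0,-52,3]
    - [19.5,-49,0,0,0,-57,3]
    - [21.5,-54,0,0,0,-60,3]
    - [22.5,-56.6,0,0,0,-60,3]

```text
clock: 10.18
position: [0.5349, 0.2427, 0.0931]
tcp_rot: [-3.138, 0.001, 1.5]
force: [-0.4, -0.6, -0.9]
gripper_width: 0.0485
```

play_rows:
  commands:
    - [0,0,0,0,0,0,3]
    - [0,0,0,0,0,0,3]
    - [0,0,0,0,0,0,3]
    - [0,0,0,0,0,0,3]

```text
clock: 10.68
position: [0.5371, 0.2393, 0.0951]
tcp_rot: [-3.141, 0.0, 1.495]
force: [0.6, -0.9, -0.7]
gripper_width: 0.0487
```

```bash
python3 -c "
from h import *
go(.537,.2396,-.0165,85.8)
print(finder.place_of('side','gear_c'),finder.place_of('top','gear_c'))
d=snap('side','pics/s5.png');print(p(d,status.get_state()['position']+[0,0,.0375]))"
```

```text
clock 10.675 pos [0.5371 0.2393 0.0951] rpy [-3.141  0.     1.495] q [ 0.31  0.21  0.07  1.43 -0.    1.95] F [ 0.6 -0.9 -0.7] w 0.0487
cmd [ 3.000e-02 -1.000e-02  1.116e+01 -1.300e-01]
[{'centre': [393.9, 389.8], 'p': 0.87}] [{'centre': [484.8, 213.9], 'p': 0.73}]
[307.32532382 153.18718734]
```

```bash
python3 -c "
from h import *
im=cv2.imread('pics/s5.png');cv2.imwrite('pics/m6.png',cv2.resize(im[100:280,230:430],None,fx=3,fy=3))
snap('top');print(finder.place_of('top','gear_c'),finder.place_of('side','gear_c'))"
```

```text
[{'centre': [162.5, 227.8], 'p': 0.93}] [{'centre': [306.8, 152.1], 'p': 0.68}, {'centre': [276.0, 295.1], 'p': 0.56}]
```

View pics/m6.png

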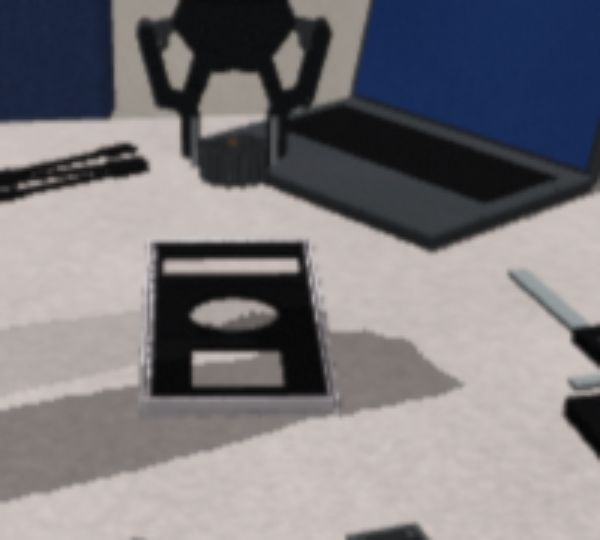

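The gear is held upright at side (307,153), as predicted. I'll lower it into the round recess.

play_rows:
  commands:
    - [0,0,3,0,0,0,3]
    - [0,0,6,0,0,0,3]
    - [0,0,8,0,0,0,3]
    - [0,0,9.5,0,0,0,3]
    - [0,0,10.2,0,0,0,3]
    - [0,0,10.7,0,0,0,3]
    - [0,0,10.9,0,0,0,3]
    - [0,0,10.9,0,0,0,3]
    - [0,0,10.9,0,0,0,3]

```text
clock: 12.1
position: [0.5374, 0.2405, -0.0132]
tcp_rot: [3.141, -0.0, 1.497]
force: [-0.4, -0.4, -0.5]
gripper_width: 0.0483
```

play_rows:
  commands:
    - [0,0,0.1,0,0,0,3]
    - [0,0,0.2,0,0,0,3]
    - [0,0,0.25,0,0,0,3]
    - [0,0,0.25,0,0,0,3]

```text
clock: 12.6
position: [0.5368, 0.2403, -0.0164]
tcp_rot: [-3.141, 0.0, 1.497]
force: [0.3, -0.5, -1.0]
gripper_width: 0.0483
```

No contact yet, so I'll continue in small steps.

play_rows:
  commands:
    - [0,0,0.05,0,0,0,3]
    - [0,0,0.1,0,0,0,3]
    - [0,0,0.1,0,0,0,3]

```text
clock: 12.98
position: [0.5369, 0.2404, -0.0166]
tcp_rot: [3.141, -0.0, 1.497]
force: [-2.9, -1.4, 3.7]
gripper_width: 0.0487
```

```bash
python3 -c "
from h import *
go(.537,.2396,-.0165,85.8)
print([status.get_state()['force'].round(1) for _ in range(2)])
d=snap('side','pics/s6.png');print(p(d,status.get_state()['position']+[0,0,.0375]),finder.place_of('side','gear_c')[:1])
im=cv2.imread('pics/s6.png');cv2.imwrite('pics/m7.png',cv2.resize(im[150:250,250:370],None,fx=5,fy=5))"
```

```text
clock 12.975 pos [ 0.5369  0.2404 -0.0166] rpy [ 3.141 -0.     1.497] q [ 0.31  0.27 -0.08  1.22 -0.    1.95] F [-2.9 -1.4  3.7] w 0.0487
cmd [-0.08  0.01 -0.01 -0.03]
[array([-2.9, -1.4,  3.7]), array([-2.9, -1.4,  3.7])]
[307.03682934 200.17416894] [{'centre': [307.9, 198.8], 'p': 0.81}]
```

View pics/m7.png

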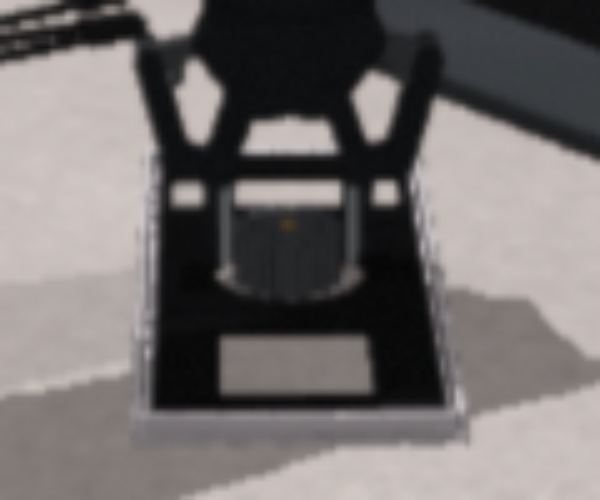

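Contact is at 3.7 N with the gear seated centrally and its centre at (308,199). I'll release, lift and move over the housing.

play_rows:
  commands:
    - [0,0,0,0,0,0,5.5]
    - [0,0,0,0,0,0,6.5]
    - [0,0,0,0,0,0,7.5]
    - [0,0,0,0,0,0,7.5]
    - [0,0,-1.5,0,0,0,7.5]
    - [0,0,-5,0,0,0,8.5]
    - [0,0,-10,0,0,0,8.5]
    - [0,0,-10,0,0,0,8.5]
    - [0,0,-10,0,0,0,8.5]

```text
clock: 14.2
position: [0.5374, 0.2405, 0.0837]
tcp_rot: [3.14, -0.001, 1.497]
force: [0.2, -0.6, -0.8]
gripper_width: 0.0851
```

play_rows:
  commands:
    - [-5,1,0,0,0,-2,8.5]
    - [-10,2,0,0,0,-4,8.5]
    - [-15,3.3,0,0,0,-7,8.5]
    - [-20,4.4,0,0,0,-9,8.5]
    - [-25,5.5,0,0,0,-12,8.5]
    - [-30,6.6,0,0,0,-14,8.5]
    - [-35.3,7.8,0,0,0,-16,8.5]
    - [-35.3,7.8,0,0,0,-16,8.5]
    - [-35.3,7.8,0,0,0,-16,8.5]
    - [-35.3,7.8,0,0,0,-16,8.5]

```text
clock: 15.45
position: [0.588, -0.1159, 0.082]
tcp_rot: [-3.14, -0.001, 1.778]
force: [-0.6, 0.2, -1.2]
gripper_width: 0.0848
```

```bash
python3 -c "
from h import *
go(.589,-.1175,-.025,102)
d=snap('side','pics/s7.png');snap('top','pics/t7.png')
print(finder.place_of('side','gear_c')[:2],finder.place_of('top','gear_c')[:2],p(d,[.5375,.240,.021]))
cv2.imwrite('pics/m8.png',cv2.resize(np.hstack([cv2.imread('pics/s7.png')[160:340,240:420],cv2.imread('pics/t7.png')[150:330,90:270]]),None,fx=2.2,fy=2.2))"
```

```text
clock 15.45 pos [ 0.588  -0.1159  0.082 ] rpy [-3.140e+00 -1.000e-03  1.778e+00] q [-0.31  0.25  0.09  1.41  0.    1.06] F [-0.6  0.2 -1.2] w 0.0848
cmd [-0.18  0.07 10.7  -0.14]
[{'centre': [306.8, 199.4], 'p': 0.6}] [{'centre': [177.0, 238.4], 'p': 0.67}] [307.31931254 200.18294231]
```

View pics/m8.png

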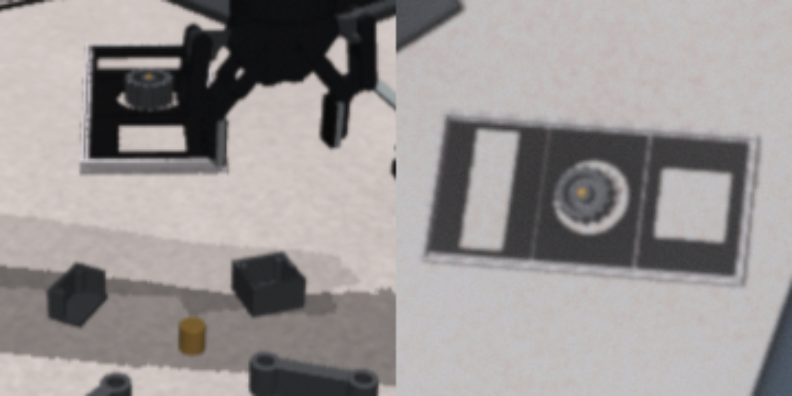

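The gear is sitting in the round recess, with white visible all round. Now the housing.

play_rows:
  commands:
    - [-0.1,0,4,0,0,0,8.5]
    - [-0.1,0,7.5,0,0,0,8.5]
    - [-0.1,0,9.5,0,0,0,8.5]
    - [-0.1,0,10.6,0,0,0,8.5]
    - [-0.1,0,10.6,0,0,0,8.5]
    - [-0.1,0,10.6,0,0,0,6]
    - [-0.1,0,10.6,0,0,0,5]
    - [-0.1,0,10.6,0,0,0,3]
    - [-0.1,0,10.6,0,0,0,3]
    - [-0.1,0,10.6,0,0,0,3]
    - [-0.1,0,10.6,0,0,0,3]
    - [-0.1,0,10.6,0,0,0,3]

```text
clock: 17.15
position: [0.5901, -0.1189, -0.0217]
tcp_rot: [3.139, 0.001, 1.776]
force: [-0.1, 0.3, 5.5]
gripper_width: 0.0431
```

```bash
python3 -c "
from h import *
go(.530,.148,-.0165,85)"
```

```text
clock 17.15 pos [ 0.5901 -0.1189 -0.0217] rpy [3.139e+00 1.000e-03 1.776e+00] q [-0.31  0.31 -0.05  1.21 -0.    1.06] F [-0.1  0.3  5.5] w 0.0431
cmd [27.35 -0.44 -0.52 16.77]
```

play_rows:
  commands:
    - [0,0,-1.5,0,0,0,3]
    - [0,0,-5,0,0,0,3]
    - [0,0,-9,0,0,0,3]
    - [4,0,-11,0,0,3,3]
    - [9,0,-11,0,0,6,3]
    - [14,-0.2,-11,0,0,9,3]
    - [19,-0.3,-11,0,0,12,3]
    - [24,-0.4,-11,0,0,15,3]
    - [27.3,-0.4,-11,0,0,16.8,3]
    - [27.3,-0.4,-11,0,0,16.8,3]
    - [27.3,-0.4,-11,0,0,16.8,3]
    - [27.3,-0.4,-11,0,0,16.8,3]

```text
clock: 18.65
position: [0.5294, 0.147, 0.0867]
tcp_rot: [-3.141, 0.0, 1.482]
force: [0.2, 0.3, -0.1]
gripper_width: 0.0428
```

```bash
python3 -c "
from h import *
go(.530,.148,-.0137,85)
d=snap('side','pics/s8.png');e=snap('top','pics/t8.png')
P=status.get_state()['position']+[0,0,.035]
print(p(d,P),finder.place_of('side','housing_c')[:2],p(e,P),finder.place_of('top','housing_c')[:2])
cv2.imwrite('pics/m9.png',cv2.resize(np.hstack([cv2.imread('pics/s8.png')[120:300,230:410],cv2.imread('pics/t8.png')[150:330,130:310]]),None,fx=2.2,fy=2.2))"
```

```text
clock 18.65 pos [0.5294 0.147  0.0867] rpy [-3.141  0.     1.482] q [ 0.15  0.12 -0.05  1.4  -0.    1.81] F [ 0.2  0.3 -0.1] w 0.0428
cmd [ 0.11  0.05 10.04 -0.11]
[308.8692809  173.98427129] [{'centre': [310.2, 174.3], 'p': 0.59}] [214.13951826 230.79008301] [{'centre': [216.5, 229.4], 'p': 0.85}, {'centre': [498.9, 280.4], 'p': 0.7}]
```

View pics/m9.png

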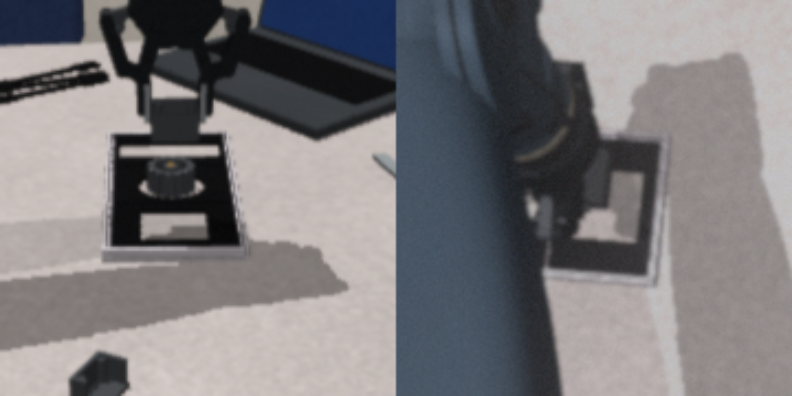

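The housing is held level, at side (310,174). I'll lower it into the square recess.

play_rows:
  commands:
    - [0.1,0,3,0,0,0,3]
    - [0.1,0,6,0,0,0,3]
    - [0.1,0,8,0,0,0,3]
    - [0.1,0,9.2,0,0,0,3]
    - [0.1,0,9.6,0,0,0,3]
    - [0.1,0,9.6,0,0,0,3]
    - [0.1,0,9.6,0,0,0,3]

```text
clock: 19.73
position: [0.5304, 0.1492, -0.0081]
tcp_rot: [3.14, -0.001, 1.483]
force: [0.6, 1.4, -0.3]
gripper_width: 0.0433
```

play_rows:
  commands:
    - [0,0,0.1,0,0,0,3]
    - [0,0,0.2,0,0,0,3]
    - [0,0,0.3,0,0,0,3]
    - [0,0,0.3,0,0,0,3]

```text
clock: 20.23
position: [0.5292, 0.149, -0.0125]
tcp_rot: [-3.141, 0.0, 1.483]
force: [0.6, -0.4, -0.4]
gripper_width: 0.043
```

play_rows:
  commands:
    - [0,0,0.1,0,0,0,3]
    - [0,0,0.15,0,0,0,3]
    - [0,0,0.15,0,0,0,3]

```text
clock: 20.6
position: [0.5293, 0.149, -0.0137]
tcp_rot: [-3.142, -0.0, 1.483]
force: [-0.7, 0.3, 0.3]
gripper_width: 0.043
```

play_rows:
  commands:
    - [0,0,0.1,0,0,0,3]
    - [0,0,0.1,0,0,0,3]
    - [0,0,0.1,0,0,0,3]

```text
clock: 20.98
position: [0.5294, 0.149, -0.0138]
tcp_rot: [3.141, 0.0, 1.483]
force: [-2.5, -0.3, 5.9]
gripper_width: 0.0429
```

Contact is at 5.9 N. I'll release, lift and move to the link.

play_rows:
  commands:
    - [0,0,-0.1,0,0,0,5]
    - [0,0,-0.1,0,0,0,6]
    - [0,0,-0.1,0,0,0,7]
    - [0,0,-0.1,0,0,0,7]
    - [0,0,-1.5,0,0,0,7]
    - [0,0,-5,0,0,0,7]
    - [0,0,-10,0,0,0,7]
    - [0,0,-11,0,0,0,7]
    - [0,0,-11,0,0,0,7]

```text
clock: 22.1
position: [0.5305, 0.1492, 0.0971]
tcp_rot: [3.138, -0.001, 1.483]
force: [0.8, -0.3, 0.0]
gripper_width: 0.0699
```

play_rows:
  commands:
    - [-4,1,0,0,0,-8,6]
    - [-9,2.3,0,0,0,-17,6]
    - [-14,3.6,0,0,0,-26,6]
    - [-19,4.9,0,0,0,-35,6]
    - [-24,6.2,0,0,0,-44,6]
    - [-29,7.5,0,0,0,-53,6]
    - [-34,8.8,0,0,0,-62,6]
    - [-38.6,10,0,0,0,-71.3,6]
    - [-38.6,10,0,0,0,-71.3,6]
    - [-38.6,10,0,0,0,-71.3,6]
    - [-38.6,10,0,0,0,-71.3,6]
    - [-38.6,10,0,0,0,-71.3,6]

```text
clock: 23.6
position: [0.5951, -0.2429, 0.0953]
tcp_rot: [3.141, -0.0, 2.729]
force: [0.7, 0.4, -0.3]
gripper_width: 0.0601
```

```bash
python3 -c "
from h import *
go(.5948,-.2444,-.021,156.3)
d=snap('side','pics/s9.png');e=snap('top','pics/t9.png')
for n in ('gear_c','housing_c','link_c'): print(n,finder.place_of('side',n)[:1],finder.place_of('top',n)[:1])
print(p(d,[.530,.149,.021]),p(e,[.530,.149,.021]),p(e,[.5375,.240,.021]))
cv2.imwrite('pics/m10.png',cv2.resize(np.hstack([cv2.imread('pics/s9.png')[170:390,250:470],cv2.imread('pics/t9.png')[150:370,90:310]]),None,fx=1.8,fy=1.8))"
```

```text
clock 23.6 pos [ 0.5951 -0.2429  0.0953] rpy [ 3.141 -0.     2.729] q [-0.49  0.36  0.25  1.46  0.   -0.08] F [ 0.7  0.4 -0.3] w 0.0601
cmd [-0.03 -0.15 11.63  0.05]
gear_c [{'centre': [307.2, 199.2], 'p': 0.73}] [{'centre': [178.5, 239.0], 'p': 0.6}]
housing_c [{'centre': [306.0, 220.7], 'p': 0.95}] [{'centre': [222.4, 243.3], 'p': 0.83}]
link_c [{'centre': [381.6, 333.6], 'p': 0.68}] []
[308.78068708 217.99842231] [223.01955466 241.64366083] [176.58307481 238.43009152]
```

View pics/m10.png

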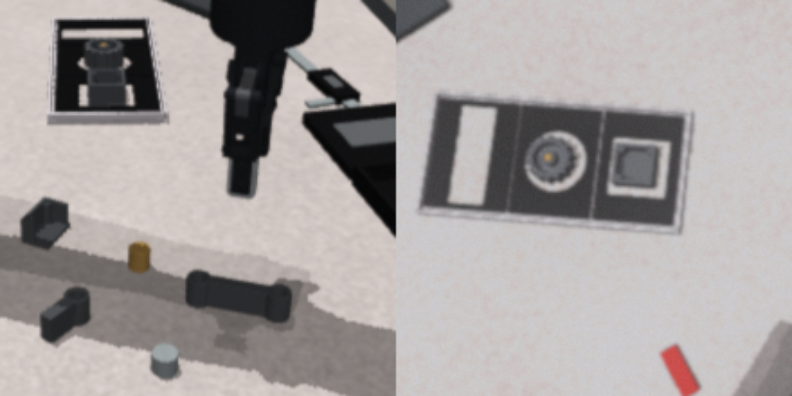

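The gear and housing both sit in their recesses with white margin all round. The open gripper is aligned above the link, so I'll descend and grip.

play_rows:
  commands:
    - [0,-0.1,4,0,0,0,6]
    - [0,-0.1,8,0,0,0,6]
    - [0,-0.1,10.5,0,0,0,6]
    - [0,-0.1,11.5,0,0,0,6]
    - [0,-0.1,11.5,0,0,0,6]
    - [0,-0.1,11.5,0,0,0,4]
    - [0,-0.1,11.5,0,0,0,3]
    - [0,-0.1,11.5,0,0,0,2]
    - [0,-0.1,11.5,0,0,0,0.3]
    - [0,-0.1,11.5,0,0,0,0.3]
    - [0,-0.1,11.5,0,0,0,0.3]
    - [0,-0.1,11.5,0,0,0,0.3]

```text
clock: 25.5
position: [0.5954, -0.2456, -0.0189]
tcp_rot: [-3.141, 0.002, 2.727]
force: [0.6, -0.3, 6.1]
gripper_width: 0.0106
```

play_rows:
  commands:
    - [0,0,0,0,0,0,0.3]
    - [0,0,0,0,0,0,0.3]
    - [0,0,0,0,0,0,0.3]

```text
clock: 25.88
position: [0.5954, -0.2455, -0.0189]
tcp_rot: [-3.141, 0.002, 2.727]
force: [-0.1, 0.0, 6.1]
gripper_width: 0.011
```

```bash
python3 -c "
from h import *
go(.5465,.3315,-.0130,174.9)"
```

```text
clock 25.875 pos [ 0.5954 -0.2455 -0.0189] rpy [-3.141e+00  2.000e-03  2.727e+00] q [-0.5   0.41  0.09  1.25  0.   -0.08] F [-0.1  0.   6.1] w 0.011
cmd [ 27.69  50.86  -0.59 -18.63]
```

play_rows:
  commands:
    - [0,0,-1.5,0,0,0,0.3]
    - [0,0,-5,0,0,0,0.3]
    - [0,0,-9,0,0,0,0.3]
    - [0,0,-12,0,0,0,0.3]
    - [0,0,-12,0,0,0,0.3]
    - [0,0,-12,0,0,0,0.3]

```text
clock: 26.62
position: [0.594, -0.2448, 0.099]
tcp_rot: [3.141, -0.002, 2.727]
force: [-0.1, 0.4, -1.3]
gripper_width: 0.0105
```

play_rows:
  commands:
    - [1.9,3.5,0,0,0,-1,0.3]
    - [4.3,8,0,0,0,-3,0.3]
    - [7,12.8,0,0,0,-5,0.3]
    - [9.6,17.6,0,0,0,-7,0.3]
    - [12.2,22.4,0,0,0,-9,0.3]
    - [14.8,27.2,0,0,0,-11,0.3]
    - [17.4,32,0,0,0,-13,0.3]
    - [20,36.8,0,0,0,-15,0.3]
    - [22.6,41.6,0,0,0,-17,0.3]
    - [25.2,46.4,0,0,0,-18.6,0.3]
    - [27.7,50.9,0,0,0,-18.6,0.3]
    - [27.7,50.9,0,0,0,-18.6,0.3]

```text
clock: 28.12
position: [0.5432, 0.3352, 0.097]
tcp_rot: [-3.14, -0.005, 3.058]
force: [0.3, -1.3, 0.2]
gripper_width: 0.011
```

play_rows:
  commands:
    - [0,0,0,0,0,0,0.3]
    - [0,0,0,0,0,0,0.3]
    - [0,0,0,0,0,0,0.3]
    - [0,0,0,0,0,0,0.3]

```text
clock: 28.62
position: [0.5463, 0.3314, 0.1004]
tcp_rot: [3.141, 0.0, 3.051]
force: [-0.0, 0.5, -0.3]
gripper_width: 0.0107
```

```bash
python3 -c "
from h import *
go(.5465,.3315,-.011,174.9)
d=snap('side','pics/s10.png');e=snap('top','pics/t10.png')
P=status.get_state()['position']+[0,0,.032]
print(p(d,P),finder.place_of('side','link_c')[:2],p(e,P),finder.place_of('top','link_c')[:2])
cv2.imwrite('pics/m11.png',cv2.resize(np.hstack([cv2.imread('pics/s10.png')[90:270,220:400],cv2.imread('pics/t10.png')[150:330,60:240]]),None,fx=2.2,fy=2.2))"
```

```text
clock 28.625 pos [0.5463 0.3314 0.1004] rpy [3.141 0.    3.051] q [ 0.44  0.35  0.25  1.47 -0.    0.53] F [-0.   0.5 -0.3] w 0.0107
cmd [-2.000e-02  1.000e-02  1.114e+01 -1.100e-01]
[306.61315337 139.77203824] [{'centre': [305.5, 139.3], 'p': 0.72}] [107.76890462 221.3799857 ] [{'centre': [108.1, 224.1], 'p': 0.87}]
```

View pics/m11.png

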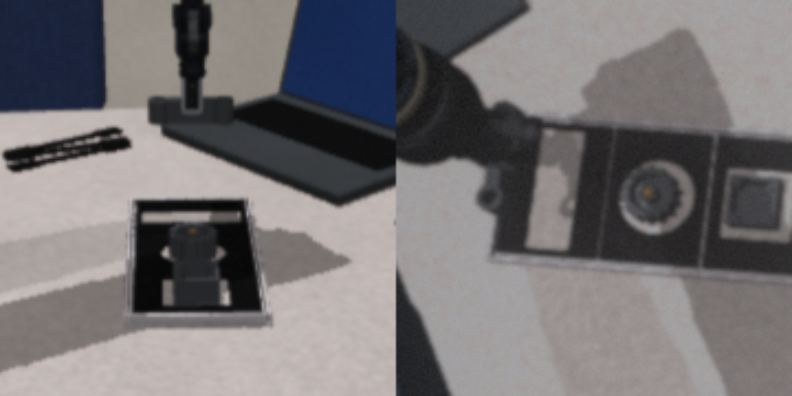

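The link is held level at side (306,139), aligned with the long recess. I'll lower it.

play_rows:
  commands:
    - [0,0,3,0,0,0,0.3]
    - [0,0,6,0,0,0,0.3]
    - [0,0,8.5,0,0,0,0.3]
    - [0,0,10,0,0,0,0.3]
    - [0,0,10.7,0,0,0,0.3]
    - [0,0,10.8,0,0,0,0.3]
    - [0,0,10.8,0,0,0,0.3]

```text
clock: 29.7
position: [0.5468, 0.3327, -0.0065]
tcp_rot: [3.141, 0.002, 3.052]
force: [1.1, -0.4, -0.4]
gripper_width: 0.0111
```

play_rows:
  commands:
    - [0,0,0.1,0,0,0,0.3]
    - [0,0,0.2,0,0,0,0.3]
    - [0,0,0.25,0,0,0,0.3]
    - [0,0,0.25,0,0,0,0.3]

```text
clock: 30.2
position: [0.5459, 0.3322, -0.0103]
tcp_rot: [-3.142, -0.0, 3.052]
force: [-0.9, -0.3, 0.2]
gripper_width: 0.011
```

play_rows:
  commands:
    - [0,0,0.1,0,0,0,0.3]
    - [0,0,0.1,0,0,0,0.3]
    - [0,0,0.1,0,0,0,0.3]

```text
clock: 30.58
position: [0.5461, 0.3323, -0.0109]
tcp_rot: [3.141, 0.0, 3.052]
force: [-1.2, -0.4, 2.6]
gripper_width: 0.0108
```

Contact is at 2.6 N at the expected height. I'll release and retreat.

play_rows:
  commands:
    - [0,0,0,0,0,0,1.5]
    - [0,0,0,0,0,0,2.5]
    - [0,0,0,0,0,0,3.5]
    - [0,0,0,0,0,0,4]
    - [0,0,0,0,0,0,4]
    - [0,0,-1.5,0,0,0,4]
    - [0,0,-5,0,0,0,4]
    - [0,0,-10,0,0,0,4]
    - [0,0,-14,0,0,0,4]
    - [0,0,-14,0,0,0,4]
    - [0,0,-14,0,0,0,4]

```text
clock: 31.95
position: [0.5462, 0.3323, 0.1294]
tcp_rot: [3.141, 0.001, 3.052]
force: [-0.2, 0.3, -0.9]
gripper_width: 0.0395
```

play_rows:
  commands:
    - [4,9,0,0,0,0,4]
    - [6,-5,0,0,0,0,4]
    - [8,-11,0,0,0,0,4]
    - [10,-17,0,0,0,0,4]
    - [12,-23,0,0,0,0,4]
    - [14,-29,0,0,0,0,4]
    - [16,-35,0,0,0,0,4]
    - [16,-35,0,0,0,0,4]

```text
clock: 32.95
position: [0.3529, -0.0034, 0.1269]
tcp_rot: [-3.141, -0.003, 3.052]
force: [1.8, -0.6, 0.2]
gripper_width: 0.0399
```

```bash
python3 -c "
from h import *
d=snap('side','pics/s11.png');e=snap('top','pics/t11.png')
for n in 'gear_c housing_c link_c short_gear_c short_housing_c short_link_c'.split():
  z=.013 if 'short' in n else .021
  print(n,[(w(c,q['centre'],z)[:2].round(3),round(q['p'],2)) for m,c in(('side',d),('top',e)) for q in finder.place_of(m,n)[:1]])
a=cv2.resize(cv2.imread('pics/s11.png')[160:260,250:370],None,fx=3.3,fy=3.3);b=cv2.resize(cv2.imread('pics/t11.png')[190:290,90:270],None,fx=2.2,fy=2.2)
b=cv2.copyMakeBorder(b,0,a.shape[0]-b.shape[0],0,0,0);cv2.imwrite('pics/m12.png',np.hstack([a,b]))"
```

```text
gear_c [(array([0.536, 0.248]), 0.77), (array([0.541, 0.24 ]), 0.83)]
housing_c [(array([0.528, 0.134]), 0.73), (array([0.527, 0.147]), 0.7)]
link_c [(array([0.544, 0.324]), 0.84)]
short_gear_c [(array([ 0.449, -0.389]), 0.79), (array([ 0.447, -0.389]), 0.84)]
short_housing_c [(array([ 0.447, -0.125]), 0.6), (array([ 0.446, -0.122]), 0.52)]
short_link_c [(array([ 0.444, -0.256]), 0.6), (array([ 0.438, -0.257]), 0.75)]
```

View pics/m12.png

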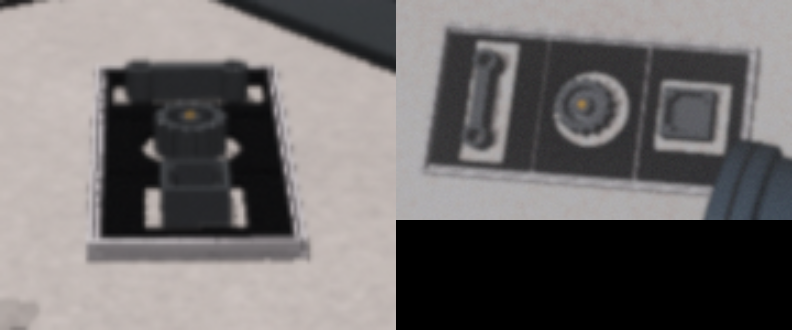

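All three mouldings sit flat in their recesses with white floor showing around each, and the rejects are unmoved. I'm handing in.

```bash
python3 -c "
from h import *
print(r.finish_job())"
```

```text
the job is handed in; nothing more can be done
None
```

The gear, housing and link were placed in that order in the round, square and long recesses. Each was lowered until light contact (3–6 N) before release. The job was handed in at about 33 s of robot time, and no verdict was reported.

- **First grasp missed:** the first try at the gear closed on nothing. The fingertips are about 28 mm higher than the reported TCP z. I measured this in the side image, corrected for it, and nothing was disturbed.
- **Final pictures:** all three parts stand upright and flat in their recesses with white floor visible around each, and the gripper is clear of everything. The network positions put the three rejects where they started, within a few mm.
- **Checks that failed or disagreed:** the top-camera network put the gear and housing within about 4 mm of their nest centres. The side network was 8–15 mm off along y, and only one camera found the link. I relied on the pictures and the contact heights for these.

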